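# Switch on the beach-house hi-fi in the right order

## Task

Switch on the hi-fi in the right order with the closed fingertips: push the raised half of the coral rocker on the white power board all the way down, then press the silver amplifier's round blue push key fully in so that it stays in, and then press the white key of the navy remote right down for half a second and let it come up again. Leave the grey rocker switched as it is and the coral key of the remote unpressed, do not lift the remote or push it out of its place, and leave everything else where it is.

Things in the scene. Friction and masses are not known exactly. Their poses are not given: they have to be found in the camera images.
- power_board: White power board fixed to the cabinet top, 150 (x) x 200 (y) x 34 mm high. Origin: centre of its underside; z up. Two rockers side by side, pivots at x=-26 mm: coral at y=+45 mm, grey at y=-45 mm. Beyond them at x=+50 mm, y=+45 and -45 mm, sit two plugs, 40 mm square, 22 mm (black) and 28 mm (white) above the board's top. Best lay the wide way of the closed fingers along its y.
- coral_rocker (a joint): Tilt of the coral rocker, rad: 0 to 0.04 = off (half towards -x of the board level, half towards +x raised by 17 degrees), 0.30 = fully on (+x half pressed level, -x half raised). Stays where it is left; about 2 N at the raised half moves it. Counts as on above 0.22.
- coral_rocker_pad (a point): Point on the upper face of the coral rocker's raised (+x) half, 18 mm from its pivot, at a white dash; moves with the rocker: about 50 mm above the cabinet top when off, 44 mm when on. Each half is 30 x 30 mm, 8 mm thick; the raised outer edge is 3 mm higher than this point. The black plug begins 36 mm beyond it in +x. Push straight down here or up to 5 mm nearer the pivot.
- grey_rocker (a joint): Tilt of the grey rocker of the same form, rad: starts on (0.27 to 0.30) and must stay on (above 0.20).
- grey_rocker_pad (a point): The same point on the +x half of the grey rocker, 90 mm from the coral one.
- amplifier: Brushed silver desktop amplifier, fixed, 140 (x) x 170 (y) x 52 mm high. Origin: centre of its underside; z up. On its top at x=-35 mm: the round blue push key at y=+45 mm, and a fixed black volume knob (38 mm across, 18 mm high, white line) at y=-45 mm.
- amp_key (a joint): How far the amplifier's key is pushed in, m: 0 = out, 0.006 = fully in (slides down). Takes about 3 N, stays in when released; counts as in above 0.0045.
- amp_key_top (a point): Centre of the top of the amplifier's blue key (white dot), 28 mm across; stands 10 mm above the amplifier's top when out (62 mm above the cabinet top), 4 mm when in.
- remote: Loose navy remote lying flat, 175 (x) x 50 (y) x 18 mm, 140 g. Origin: centre of its underside; z up, x along its length. Round keys: white at x=+55 mm, coral at x=-55 mm. It may be shifted by at most 30 mm and never raised more than 12 mm.
- white_key (a joint): How far the remote's white key is pressed, m: 0 = up, 0.005 = fully down. Spring: about 1.5 N to start, 4 N fully down. A press counts above 0.003 held for 0.2 s; up again means below 0.0015.
- white_key_top (a point): Centre of the top of the white key, 22 mm across, 7 mm above the remote's face (25 mm above the cabinet top) when up.
- coral_key (a joint): How far the remote's coral key is pressed, m; same spring key; must stay unpressed (below 0.002).
- coral_key_top (a point): Centre of the top of the coral key, 110 mm from the white one.
- caddy: Woven-look tan plastic caddy with books, 120 (x) x 240 (y) mm, 122 mm high over the books; behind the work; origin under its centre. Leave alone.
- dish: Sand-coloured ceramic dish, 120 mm across, 35 mm high; origin under its centre. Leave alone.
- battery_box: Clear acrylic box of AA batteries, 85 x 66 x 27 mm; nearer the robot than the work; origin under its centre. Leave alone.
- stopper: Brushed aluminium bottle stopper lying on its side, 85 mm long, 32 mm high; nearer the robot than the work; origin under its middle. Leave alone.
- mug: Blue ceramic mug, 82 mm across, 92 mm high; origin under its centre. Leave alone.
- coasters: Stack of four round cork coasters, 96 mm across, 22 mm high; origin under its centre. Leave alone.

How it is judged (in metres and radians):
On the way, in this order (a step that is already met when the one before it is completed fails the run):
1. the power board's coral rocker is pushed on (value of joint coral_rocker above 0.22 rad), for 0.1 s.
2. the amplifier's key is pushed in (value of joint amp_key above 0.0045 m), for 0.1 s.
3. the remote's white key is pressed down (value of joint white_key above 0.003 m), for 0.2 s.
At the end, for the whole second after the job is handed in: The coral rocker is on (above 0.22 rad), the amplifier's key is in (above 4.5 mm), the remote's white key is up again (below 1.5 mm), its coral key is up and the grey rocker still on; the remote lies flat and at rest within 30 mm of where it began, and every bystander is within 30 mm of its start (value of joint coral_rocker above 0.22 rad and value of joint amp_key above 0.0045 m and value of joint white_key below 0.0015 m and value of joint coral_key below 0.002 m and value of joint grey_rocker above 0.2 rad and height (world z) of remote below 0.006 m and angle between remote's own z axis and vertical below 0.1 rad and distance of each of remote, caddy, dish, battery_box, stopper, mug, coasters from where it was at the start of the episode below 0.03 m and linear speed of remote below 0.02 m/s); the robot touches nothing.
It fails at once if the amplifier's key is pushed in before the coral rocker is on (value of joint amp_key above 0.003 m and value of joint coral_rocker below 0.22 rad).
It fails at once if the remote's white key is pressed before the amplifier's key is in (value of joint white_key above 0.003 m and value of joint amp_key below 0.0045 m).
It fails at once if the remote's coral key is pressed or the grey rocker is switched (value of joint coral_key above 0.002 m or value of joint grey_rocker below 0.2 rad).
It fails at once if the remote is lifted or pushed out of its place (height (world z) of remote above 0.012 m or distance of remote from where it was at the start of the episode above 0.03 m).
It fails at once if something else is pushed out of its place (distance of any of caddy, dish, battery_box, stopper, mug, coasters from where it was at the start of the episode above 0.03 m).
It also fails if it takes over 48 s, if anything falls off the work surface, if the arm or the gripper's body presses on something with over 40 N, if the wrist force passes 120 N, or if a joint passes its speed limit or range.

## Robot

A 6-joint arm with a two-finger parallel gripper is mounted at the origin on the work surface. World frame = base frame: x ahead of the robot, y to its left, z up, the work surface at z = 0. Lengths are in mm, angles in rad, forces in N, time in s.
With the tool pointing down it reaches from about 350 to 775 mm from the base axis. Payload 7.3 kg.
Tool frame: the origin (TCP) lies at the centre of the arm's flange, where the gripper is bolted on; the fingertips stand 178 mm ahead of it and the grasp point (between the pads) lies 159 mm ahead of it; z points along the fingers, y is the line along which they close (so a half turn about z gives the same grasp; the last joint's range is limited). The gripper opens to 92 mm and grips with 3 to 60 N. Pads are 19 mm wide; open, the fingers measure 130 mm over their backs; the gripper's body (75 mm by 190 mm) begins 47 mm behind the grasp point.
Start: joints at [0.97, 0.342, 1.524, -0, 1.275, -0.146], TCP at [230.603, 471.646, 404.741] pointing down, gripper open.
Joint ranges: [-2.53, 2.53], [-0.77, 2.02], [0.04, 2.7], [-1, 4.14], [0.28, 2.66], [-3.11, 3.11]. Speed limits (rad/s): [2.57, 2.57, 3.14, 3.14, 3.14, 3.14].

## Interface

Orientations are given as [roll, pitch, yaw] about the fixed x, y, z axes, in that order (R = Rz(yaw) Ry(pitch) Rx(roll)).
In Python, from plant import * gives the robot as it stands. The module is installed in compiled form; this text tells all that it offers.
- The arm moves only by the shell command python3 -m inch 'ROWS'. ROWS is JSON, a list of rows, each a list of 5 numbers: the shift along the tool's x, y, z in m, then the turn about the tool's z in rad, then the opening, from 0 (shut) to 1 (fully open). In form: [[tx, ty, tz, spin, claw], ...]. A call has 1 to 8 rows; each row is the pose to reach, as a shift and turn from the pose commanded when the call began, along the tool's axes at that moment; what a row does not reach only later rows make up. A row lasts 1/12 s, in which the tool goes at most 41.7 mm and 7.16 degrees, less where a joint would pass 70% of its speed; a pose out of reach is approached as far as the arm can. A call with a gripper value outside its range is refused whole. The fingers move at their own pace and stop on an object; the grip force is fixed at half the most. Time passes only in rows, so rows that repeat a pose let the fingers close. It gives the time, the measured TCP pose, the force, the opening and the grip force at its end, in the units of the state.
- get_obs(): the state, without advancing time (a new reading comes with each control period).
- capture(name): name is "side" or "top" or "wrist"; returns a dict with "color" (420x560x3 uint8, red, green, blue), "intrinsics" (3x3 intrinsics, pixels), "distortion" ([k1, k2, p1, p2, k3] as OpenCV has them; the pictures are not rectified), "pose" (4x4, takes a point from camera to world coordinates). Camera axes: x right, y down, z forward; pixel columns grow to the right and rows downward; lengths in mm; the calibration is good to about 2 mm. A picture is of the moment at which its call begins. There is no depth.
- close_job(): hands the job in; it is judged then, once.
Trained networks look in a picture, given as the dict that the camera call returned (one of the last four; its "shot" number tells which), for a name from the list of things; names that differ only in an ending like _2 or _b are one class to them, and where a whole thing is asked for, a point or a joint stands for the part that bears it (a point fixed in the world has none). Each returns a list of dicts, best first, with "conf" (0 to 1); they miss things now and then, are a little off and sometimes report something else, mostly with a low value. They report only what shows in the picture. A call takes as long as a camera call.
- look_for(picture, target): "rect" ([centre column, centre row, width, height] in pixels, round what is visible of it).
- trace(picture, target): "pixels" (420x560 bool, what is visible of it) and "rect" ([centre column, centre row, width, height] in pixels, round what is visible of it).
- tip_of(picture, target): "centre" ([column, row] in pixels: a listed point, or the origin of a listed thing).
The state is a dict: "time": time; "joint_positions": joint angles; "dq": joint speeds; "tau": joint torques, N m; "tool_pos": TCP position; "tcp_rot": TCP orientation; "contact_force": force on the tool from outside, world axes, zero at the start; "moment": the same for the moment, N m; "grip_width": finger opening in mm; "finger_force": force on a finger pad.
Only numpy, scipy, OpenCV 4.12 (cv2) and the standard library are available. Lean on these libraries where they do the work, as an engineer would, in place of code of your own. Each camera call takes 0.05 s, during which the arm holds its last target. There are 200 camera calls.

## Working session

There is one attempt and no reset: what is moved stays moved. The work goes in short steps, Python scripts to look and compute and a shell command to move; the robot and the scene stay as the last step left them, time stands still between calls to the robot, and variables do not carry over. Pictures are saved under pics/ and viewed, at most 10 in all, crops included, and the job is handed in when it is done.

```bash
mkdir -p pics; cat > h.py <<'E'
from plant import *
import numpy as np, cv2
from scipy.spatial.transform import Rotation as R
def ray(p,uv):
    n=cv2.undistortPoints(np.array([[uv]],float),np.array(p["intrinsics"]),np.array(p["distortion"]))[0,0]
    T=np.array(p["pose"]); d=T[:3,:3]@np.array([n[0],n[1],1]); return T[:3,3],d/np.linalg.norm(d)
def at_z(p,uv,z):
    o,d=ray(p,uv); return o+d*(z-o[2])/d[2]
def tri(rs):
    A=sum(np.eye(3)-np.outer(d,d) for o,d in rs); b=sum((np.eye(3)-np.outer(d,d))@o for o,d in rs)
    return np.linalg.solve(A,b)
H=dict(coral_rocker_pad=50,grey_rocker_pad=44,amp_key_top=62,white_key_top=25,coral_key_top=25,power_board=0,amplifier=0,remote=0,caddy=0,dish=0,battery_box=0,stopper=0,mug=0,coasters=0)
E
python3 - <<'E'
from h import *
np.set_printoptions(precision=1,suppress=True)
P={n:capture(n) for n in("top","side","wrist")}
for n,p in P.items():
    cv2.imwrite(f"pics/{n}0.png",p["color"][:,:,::-1]); print(n,p["pose"][:3,3],p["pose"][:3,2])
for t,z in H.items():
    rs=[]
    for n,p in P.items():
        r=tip_of(p,t)
        if r:
            print(t,n,round(r[0]["conf"],2),np.array(r[0]["centre"]),at_z(p,r[0]["centre"],z))
            if r[0]["conf"]>.4: rs.append(ray(p,r[0]["centre"]))
    if len(rs)>1: print("   tri",tri(rs))
print(get_obs())
E
```

```text
top [ 376.8    7.9 1100. ] [ 0.2  0.  -1. ]
side [  -8.  -565.4  758.6] [ 0.5  0.5 -0.7]
wrist [165.3 504.2 384.4] [ 0.2 -0.1 -1. ]
coral_rocker_pad top 0.79 [167.  235.5] [495.1 324.3  50. ]
coral_rocker_pad side 0.58 [187.3 170.1] [511.  321.8  50. ]
   tri [500.4 318.2  56.6]
grey_rocker_pad side 0.66 [264.4 310.1] [ 336.4 -187.6   44. ]
amp_key_top top 0.48 [272.8 220.2] [532.9  36.6  62. ]
amp_key_top side 0.58 [359.8 302.8] [ 477.9 -322.2   62. ]
   tri [ 661.1  -73.9 -310.1]
white_key_top top 0.55 [388.  204.1] [ 580.9 -284.    25. ]
white_key_top side 0.65 [370.7 280.5] [ 571.1 -289.4   25. ]
   tri [ 581.8 -285.9   13.4]
coral_key_top top 0.64 [401.2 246. ] [ 463.6 -314.3   25. ]
coral_key_top side 0.39 [350.5 313.7] [ 467.1 -312.4   25. ]
power_board top 0.66 [187.2 231.7] [511.3 281.5   0. ]
power_board side 0.56 [196.  191.4] [502.7 277.9   0. ]
   tri [510.  284.8  -7.6]
amplifier top 0.67 [291.1 212.8] [563.  -13.7   0. ]
remote top 0.86 [391.  228.7] [ 514.8 -295.5    0. ]
remote side 0.94 [359.3 305.5] [ 514.4 -304.2    0. ]
   tri [ 517.9 -299.8   -8.6]
caddy top 0.9
[... 474 characters left out ...]
.2 -167.7    0. ]
   tri [ 354.3 -167.9    1.7]
mug top 0.76 [398.7 156.6] [ 726.8 -330.7    0. ]
mug side 0.68 [423.5 260.6] [ 735.7 -337.4    0. ]
   tri [ 730.5 -334.7    0.2]
coasters top 0.9 [161.8 162.2] [717.5 364.6   0. ]
coasters side 0.74 [232.6 150.1] [722.3 371.6   0. ]
   tri [715.1 362.2   7.6]
{'time': 2.25, 'joint_positions': array([ 1. ,  0.3,  1.5,  0. ,  1.3, -0.1]), 'dq': array([ 0.,  0.,  0., -0., -0., -0.]), 'tau': array([ -0. , -43.1, -24.4,   0.1,   0. ,   0. ]), 'tool_pos': array([230.6, 471.6, 404.8]), 'tcp_rot': array([ 3.1, -0. ,  2.7]), 'contact_force': array([0. , 0.1, 0.4]), 'moment': array([ 0., -0.,  0.]), 'finger_force': 0.0, 'grip_width': 92.02769406579323}
```

View pics/top0.png

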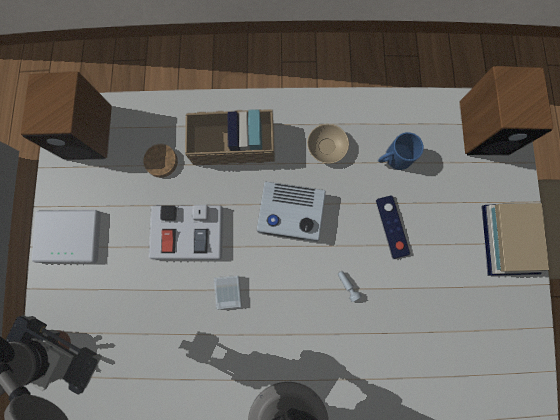

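View pics/side0.png

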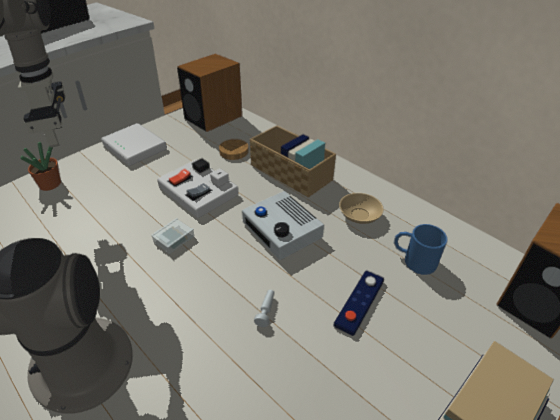

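```bash
cat >> h.py <<'E'
def go(x,y,tipz,yaw):
    o=get_obs(); r=R.from_euler('xyz',o["tcp_rot"])
    d=r.inv().apply(np.array([x,y,tipz+178])-o["tool_pos"])
    ty=o["tcp_rot"][2]; s=-(yaw-ty); s=(s+np.pi)%(2*np.pi)-np.pi
    print("t",round(o["time"],2),"rot",np.round(o["tcp_rot"],3),"pos",np.round(o["tool_pos"],1),"shift mm",np.round(d,1),"spin",round(s,3),"rows>=",np.ceil(np.linalg.norm(d)/41.7),np.ceil(abs(s)/.125))
E
python3 -c "
from h import *
go(500,325,226,np.pi)"
```

```text
t 2.25 rot [ 3.141 -0.     2.687] pos [230.6 471.6 404.8] shift mm [-306.4  -13.4    0.7] spin -0.455 rows>= 8.0 4.0
```

```bash
python3 -m inch '[[-0.306,-0.013,0,-0.455,0],[-0.306,-0.013,0,-0.455,0],[-0.306,-0.013,0,-0.455,0],[-0.306,-0.013,0,-0.455,0],[-0.306,-0.013,0,-0.455,0],[-0.306,-0.013,0,-0.455,0],[-0.306,-0.013,0,-0.455,0],[-0.306,-0.013,0,-0.455,0]]'
python3 -m inch '[[0,0,0,0,0],[0,0,0,0,0],[0,0,0,0,0]]'
python3 - <<'E'
from h import *
np.set_printoptions(precision=1,suppress=True)
p=capture("wrist"); cv2.imwrite("pics/w1.png",p["color"][:,:,::-1])
for t in("coral_rocker_pad","grey_rocker_pad","power_board","amp_key_top"):
    for r in tip_of(p,t)[:2]: print(t,round(r["conf"],2),np.array(r["centre"]),at_z(p,r["centre"],H[t]))
go(500,325,226,np.pi)
E
```

```text
time: 2.92
tool_pos: [502.6, 323.3, 404.6]
tcp_rot: [-3.141, 0.001, 3.14]
contact_force: [-0.8, 0.1, 0.7]
grip_width: 43.0
finger_force: 0.0
time: 3.17
tool_pos: [499.3, 325.7, 404.5]
tcp_rot: [3.141, -0.001, -3.142]
contact_force: [0.6, 0.6, 1.0]
grip_width: 23.0
finger_force: 0.0
coral_rocker_pad 0.91 [271.1 187.3] [502.9 321.1  50. ]
grey_rocker_pad 0.61 [198.2 186.2] [502.9 237.2  44. ]
power_board 0.63 [240.  183.3] [509.  280.2   0. ]
amp_key_top 0.88 [ 20.2 217. ] [534.4  35.3  62. ]
t 3.42 rot [ 3.1  0.  -3.1] pos [498.8 326.4 405.1] shift mm [-1.2 -1.4  1.1] spin 0.002 rows>= 1.0 1.0
```

View pics/w1.png

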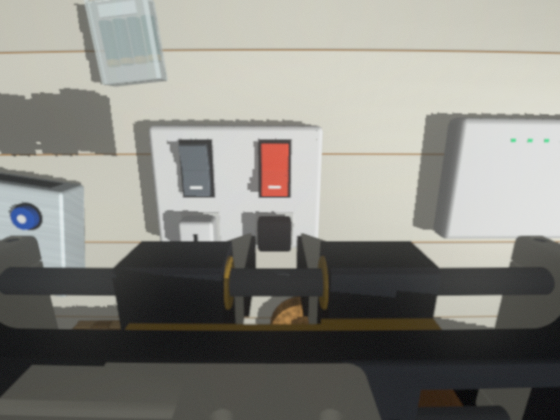

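```bash
python3 -m inch '[[-0.001,-0.002,0.165,0,0],[-0.001,-0.002,0.165,0,0],[-0.001,-0.002,0.165,0,0],[-0.001,-0.002,0.165,0,0],[-0.001,-0.002,0.165,0,0],[-0.001,-0.002,0.165,0,0],[-0.001,-0.002,0.165,0,0],[-0.001,-0.002,0.165,0,0]]'
python3 - <<'E'
from h import *
np.set_printoptions(precision=1,suppress=True)
p=capture("wrist"); cv2.imwrite("pics/w2.png",p["color"][:,:,::-1])
go(500,324,43,np.pi); print(get_obs()["contact_force"],get_obs()["grip_width"])
E
```

```text
time: 4.08
tool_pos: [501.6, 324.3, 243.0]
tcp_rot: [3.139, 0.005, -3.141]
contact_force: [-0.0, 0.2, -0.1]
grip_width: 0.6
finger_force: 0.0
t 4.13 rot [ 3.1  0.  -3.1] pos [501.5 324.1 243. ] shift mm [ 1.7 -0.2 22. ] spin 0.0 rows>= 1.0 1.0
[-0.1  0.6 -0.5] 0.27636226215363774
```

View pics/w2.png

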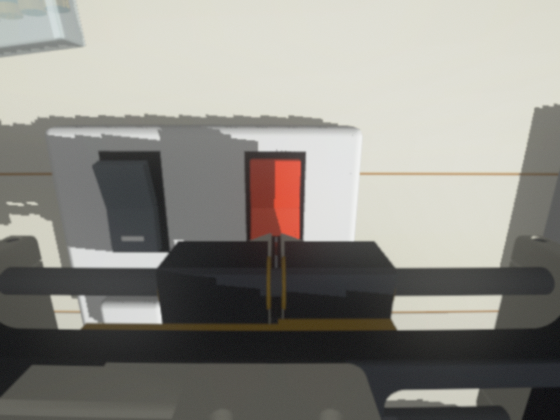

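```bash
python3 -m inch '[[0.001,0,0.006,0,0],[0.001,0,0.010,0,0],[0.001,0,0.013,0,0],[0.001,0,0.016,0,0],[0.001,0,0.018,0,0],[0.001,0,0.020,0,0],[0.001,0,0.021,0,0],[0.001,0,0.021,0,0]]'
python3 -m inch '[[0,0,0.001,0,0],[0,0,0.001,0,0],[0,0,0.001,0,0]]'
```

```text
time: 4.8
tool_pos: [500.0, 323.6, 221.9]
tcp_rot: [3.141, 0.002, -3.141]
contact_force: [-5.9, -3.1, 23.9]
grip_width: 0.5
finger_force: 11.8
time: 5.05
tool_pos: [500.0, 323.6, 221.8]
tcp_rot: [3.141, 0.003, -3.141]
contact_force: [-7.0, -4.6, 30.1]
grip_width: 0.3
finger_force: 15.0
```

```bash
python3 -m inch '[[0,0,-0.04,0,0],[0,0,-0.08,0,0],[0,0,-0.12,0,0],[0,0,-0.15,0,0],[-0.034,-0.288,-0.15,0,0],[-0.034,-0.288,-0.15,0,0],[-0.034,-0.288,-0.15,0,0],[-0.034,-0.288,-0.15,0,0]]'
python3 -m inch '[[0,-0.144,0,0,0],[0,-0.144,0,0,0],[0,-0.144,0,0,0],[0,-0.144,0,0,0],[0,-0.144,0,0,0]]'
```

```text
time: 5.72
tool_pos: [518.9, 156.6, 367.6]
tcp_rot: [-3.142, -0.001, -3.14]
contact_force: [1.1, 0.0, -0.0]
grip_width: 0.4
finger_force: 0.0
time: 6.13
tool_pos: [519.3, 10.2, 367.4]
tcp_rot: [-3.141, -0.001, 3.137]
contact_force: [0.5, -0.2, 0.2]
grip_width: 0.8
finger_force: 0.0
```

```bash
python3 - <<'E'
from h import *
np.set_printoptions(precision=1,suppress=True)
p=capture("wrist"); cv2.imwrite("pics/w3.png",p["color"][:,:,::-1])
s=capture("side")
cv2.imwrite("pics/s3.png",cv2.resize(s["color"][130:230,130:300,::-1],None,fx=4,fy=4))
for t in("amp_key_top",):
    for r in tip_of(p,t)[:2]: print(t,round(r["conf"],2),np.array(r["centre"]),at_z(p,r["centre"],H[t])); go(*at_z(p,r["centre"],62)[:2],62,np.pi)
E
```

```text
amp_key_top 0.6 [299.3 208.5] [533.2  33.6  62. ]
t 6.28 rot [ 3.1 -0.   3.1] pos [519.3  14.4 367.4] shift mm [-14.   19.2 127.4] spin -0.0 rows>= 4.0 1.0
```

View pics/w3.png

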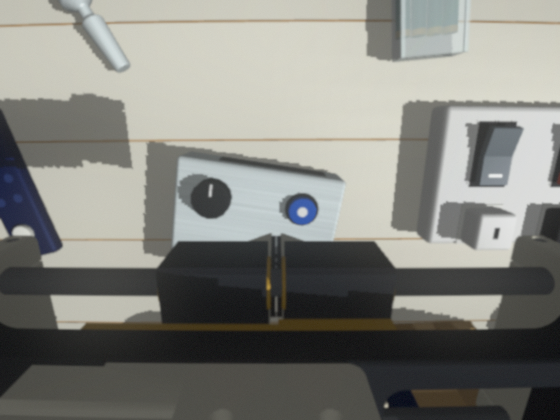

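View pics/s3.png

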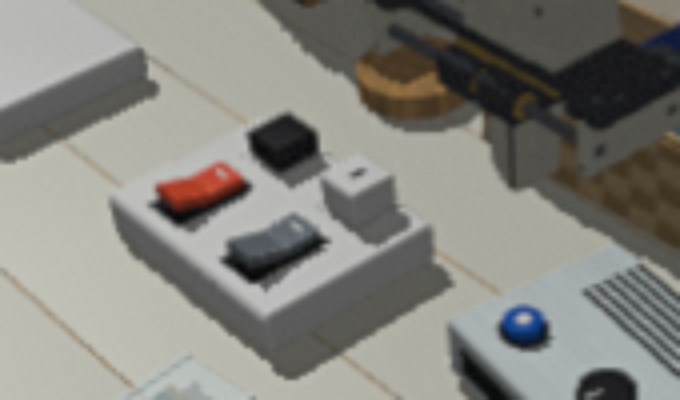

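```bash
python3 -m inch '[[-0.013,0.022,0.04,0,0],[-0.013,0.022,0.08,0,0],[-0.013,0.022,0.11,0,0],[-0.013,0.022,0.115,0,0],[-0.013,0.022,0.115,0,0],[-0.013,0.022,0.115,0,0],[-0.013,0.022,0.115,0,0]]'
python3 - <<'E'
from h import *
p=capture("wrist"); cv2.imwrite("pics/w4.png",p["color"][:,:,::-1])
go(532,36,56,np.pi); print(get_obs()["contact_force"],get_obs()["grip_width"])
E
```

```text
time: 6.87
tool_pos: [533.2, 36.4, 255.0]
tcp_rot: [-3.141, 0.004, -3.141]
contact_force: [0.4, -0.9, 1.3]
grip_width: 0.4
finger_force: 0.0
t 6.92 rot [-3.141  0.004 -3.141] pos [533.2  36.2 255. ] shift mm [ 1.2 -0.2 21. ] spin 0.001 rows>= 1.0 1.0
[ 0.40511734 -0.10574238  0.16475564] 0.16401902547841013
```

View pics/w4.png

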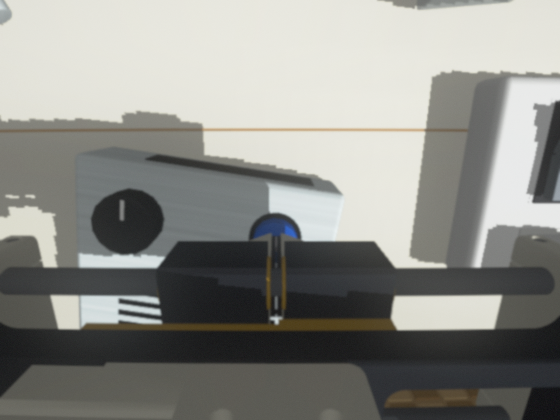

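```bash
python3 -m inch '[[0.001,0,0.008,0,0],[0.001,0,0.014,0,0],[0.001,0,0.017,0,0],[0.001,0,0.019,0,0],[0.001,0,0.021,0,0],[0.001,0,0.022,0,0],[0.001,0,0.022,0,0],[0.001,0,0.022,0,0]]'
```

```text
time: 7.58
tool_pos: [531.5, 36.0, 233.9]
tcp_rot: [-3.141, 0.003, -3.141]
contact_force: [-8.2, -0.1, 28.6]
grip_width: 0.5
finger_force: 14.4
```

```bash
python3 -m inch '[[0,0,0,0,0],[0,0,0,0,0],[0,0,-0.04,0,0],[0,0,-0.08,0,0],[0,0,-0.12,0,0],[-0.03,-0.32,-0.12,0,0],[-0.03,-0.32,-0.12,0,0],[-0.03,-0.32,-0.12,0,0]]'
python3 -m inch '[[-0.02,-0.2,0,0,0],[-0.02,-0.2,0,0,0],[-0.02,-0.2,0,0,0],[-0.02,-0.2,0,0,0],[-0.02,-0.2,0,0,0],[-0.02,-0.2,0,0,0],[-0.02,-0.2,0,0,0]]'
python3 - <<'E'
from h import *
np.set_printoptions(precision=1,suppress=True)
p=capture("wrist"); cv2.imwrite("pics/w5.png",p["color"][:,:,::-1])
for t in("white_key_top","coral_key_top"):
    for r in tip_of(p,t)[:2]: print(t,round(r["conf"],2),np.array(r["centre"]),at_z(p,r["centre"],H[t])); go(*at_z(p,r["centre"],25)[:2],25,np.pi)
E
```

```text
time: 8.25
tool_pos: [542.9, -89.2, 351.6]
tcp_rot: [-3.141, 0.001, -3.139]
contact_force: [0.8, 0.7, -0.0]
grip_width: 0.6
finger_force: 0.0
time: 8.83
tool_pos: [562.6, -290.3, 349.5]
tcp_rot: [3.14, -0.001, 3.138]
contact_force: [-0.1, 1.7, -0.3]
grip_width: 0.5
finger_force: 0.0
white_key_top 0.82 [279.6 200.3] [ 573.1 -285.4   25. ]
t 8.93 rot [ 3.1 -0.  -3.1] pos [ 562.9 -287.7  350.1] shift mm [-10.3   2.2 147.1] spin 0.0 rows>= 4.0 1.0
coral_key_top 0.95 [254.7  95.4] [ 469.5 -309.    25. ]
t 8.98 rot [ 3.1 -0.  -3.1] pos [ 563.1 -287.2  350.4] shift mm [ 93.5 -21.8 147.5] spin 0.001 rows>= 5.0 1.0
```

View pics/w5.png

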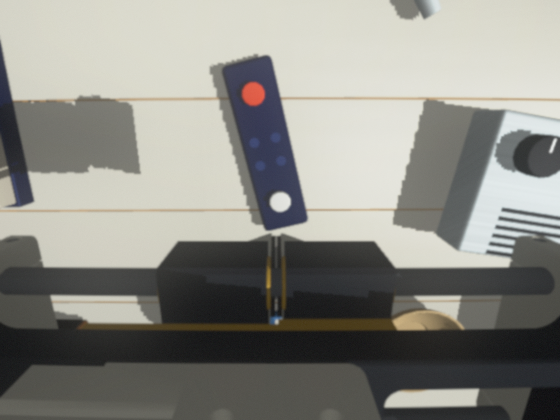

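```bash
python3 -m inch '[[-0.012,0.002,0.04,0,0],[-0.012,0.002,0.08,0,0],[-0.012,0.002,0.11,0,0],[-0.012,0.002,0.125,0,0],[-0.012,0.002,0.132,0,0],[-0.012,0.002,0.132,0,0],[-0.012,0.002,0.132,0,0],[-0.012,0.002,0.132,0,0]]'
python3 - <<'E'
from h import *
p=capture("wrist"); cv2.imwrite("pics/w6.png",p["color"][:,:,::-1])
go(575,-285.5,20,np.pi); print(get_obs()["contact_force"],get_obs()["grip_width"])
E
```

```text
time: 9.65
tool_pos: [575.8, -286.2, 220.7]
tcp_rot: [-3.14, 0.003, -3.141]
contact_force: [-0.3, -0.0, -0.3]
grip_width: 0.7
finger_force: 0.0
t 9.7 rot [-3.140e+00  3.000e-03 -3.141e+00] pos [ 575.7 -286.4  220.7] shift mm [ 0.8  0.9 22.7] spin 0.001 rows>= 1.0 1.0
[ 0.29253627 -0.72715115  0.59800926] 0.6672020994457478
```

View pics/w6.png

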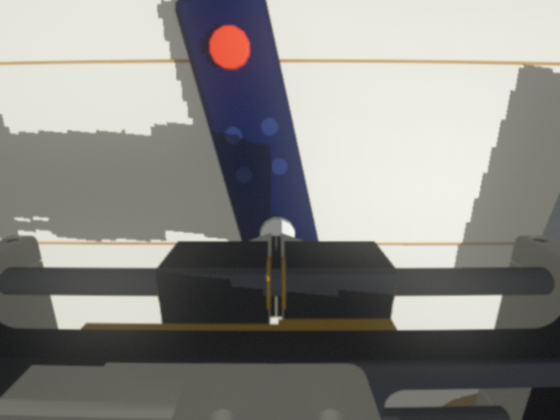

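```bash
python3 -m inch '[[0.002,0.001,0.008,0,0],[0.002,0.001,0.014,0,0],[0.002,0.001,0.018,0,0],[0.002,0.001,0.020,0,0],[0.002,0.001,0.022,0,0],[0.002,0.001,0.023,0,0],[0.002,0.001,0.023,0,0],[0.002,0.001,0.023,0,0]]'
```

```text
time: 10.37
tool_pos: [573.0, -285.3, 198.0]
tcp_rot: [-3.141, 0.0, -3.141]
contact_force: [-5.6, 3.9, 17.1]
grip_width: -0.2
finger_force: 8.7
```

```bash
python3 -m inch '[[0,0,0,0,0],[0,0,0,0,0],[0,0,0,0,0],[0,0,0,0,0],[0,0,0,0,0],[0,0,-0.005,0,0],[0,0,-0.015,0,0],[0,0,-0.03,0,0]]'
python3 -m inch '[[0,0,-0.04,0,0],[0,0,-0.08,0,0],[0,0,-0.12,0,0],[0.014,0,-0.13,0,0],[0.014,0,-0.13,0,0],[0.014,0,-0.13,0,0]]'
python3 - <<'E'
from h import *
np.set_printoptions(precision=1,suppress=True)
p=capture("wrist"); s=capture("side"); print(p["color"].shape)
a=p["color"][:300,:,::-1]; b=cv2.resize(s["color"][130:340,150:400,::-1],(500,420))
cv2.imwrite("pics/f.png",np.vstack([a,cv2.resize(s["color"][140:260,150:390,::-1],(560,280))]))
for t in("white_key_top","coral_key_top"):
    for r in tip_of(p,t)[:1]: print(t,round(r["conf"],2),np.array(r["centre"]),at_z(p,r["centre"],25))
print(get_obs()["tool_pos"],get_obs()["contact_force"])
E
```

```text
time: 11.03
tool_pos: [572.7, -285.2, 224.9]
tcp_rot: [3.14, -0.002, -3.142]
contact_force: [0.3, -0.9, 0.1]
grip_width: 0.5
finger_force: 0.0
time: 11.53
tool_pos: [558.8, -285.4, 356.1]
tcp_rot: [-3.141, 0.001, 3.141]
contact_force: [0.8, -0.2, 0.1]
grip_width: 0.5
finger_force: 0.0
(420, 560, 3)
white_key_top 0.86 [276.1 200.9] [ 572.4 -284.5   25. ]
coral_key_top 0.78 [251.2  94.8] [ 465.5 -308.6   25. ]
[ 559.2 -285.3  353.6] [-1.  -0.3 -0.7]
```

View pics/f.png

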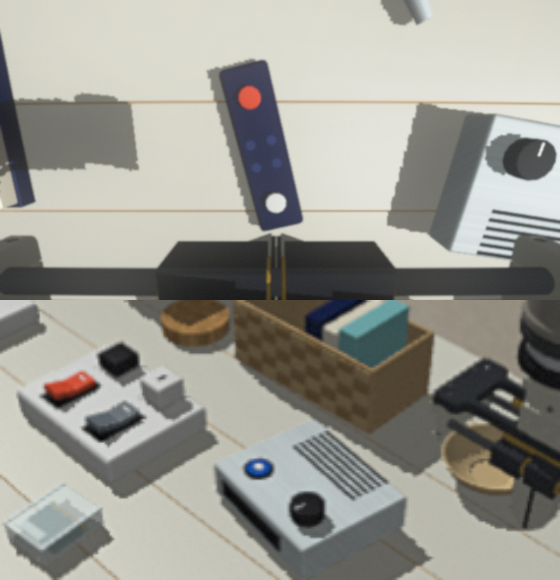

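The remote lies flat in its place, with the white key at (276,203) and the coral key at (249,97). The coral rocker is tilted the same way as the grey one, and the blue amplifier key sits low. The arm is clear of everything.

```bash
python3 -c "
from plant import *
print(close_job())"
```

```text
the job is handed in; nothing more can be done
None
```

The job is handed in with no verdict returned: coral rocker on, amplifier key in, and the remote's white key held down about half a second then released, in that order, with nothing else seen out of place.

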